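Hold a hidden bolt head behind its bracket while the nutrunner tightens the nut

ROBOT

A 6-joint arm with a two-finger parallel gripper is mounted at the origin on a cart in front of the work surface, level with it; the furniture and walls round the work are solid. World frame = base frame: x ahead of the robot, y to its left, z up, the work surface at z = 0. Lengths are in m, angles in degrees, forces in N, time in s.
With the tool pointing down it reaches from about 0.4 to 0.825 m from the base axis. Payload 7 kg.
Tool frame: the origin (TCP) lies between the finger pads, 19 mm behind the fingertips; this is the grasp point; z points along the fingers, y is the line along which they close (so a half turn about z gives the same grasp; the last joint's range is limited). The gripper opens to 88 mm and grips with 3 to 60 N. Pads are 19 mm wide; open, the fingers measure 130 mm over their backs; the gripper's body (78 mm by 193 mm) begins 47 mm behind the grasp point.
Start: joints at [-59.238, 20.546, 0.682, 0, -70.136, -16.507], TCP at [0.166, -0.654, 0.245] pointing down, gripper open.
Joint ranges: [-176.03, 176.03], [-82.01, 121.73], [-58.28, 71.71], [-173.87, 95.51], [-174.79, -0.11], [-173.66, 173.66]. Speed limits (degrees/s): [136.94, 136.94, 172.46, 180, 180, 180].

INTERFACE

Orientations are given as [roll, pitch, yaw] about the fixed x, y, z axes, in that order (R = Rz(yaw) Ry(pitch) Rx(roll)).
In Python, from plant import r gives the robot as it stands.
- The arm moves only by the tool carry_out, never from a script. Its argument "deltas" is a list of rows, each a list of 3 entries, a list of its own where there are three numbers: the opening, from 0 (shut) to 1 (fully open), then the shift along the tool's x, y, z in mm, then the turn, a rotation vector about the tool's x, y, z in rad. In form: [[gripper, [tx, ty, tz], [rx, ry, rz]], ...]. A call has 1 to 12 rows; each row is the pose to reach, as a shift and turn from the pose commanded when the call began, along the tool's axes at that moment; what a row does not reach only later rows make up. A row lasts 1/10 s, in which the tool goes at most 50 mm and 8.59 degrees, less where a joint would pass 70% of its speed; a pose out of reach is approached as far as the arm can. A call with a gripper value outside its range is refused whole. The fingers move at their own pace and stop on an object; "squeeze" is the grip in N (left out, the last holds). Time passes only in rows, so rows that repeat a pose let the fingers close. It gives the time, the measured TCP pose, the force, the opening and the grip force at its end, in the units of the state.
- r.get_state(): the state, without advancing time (a new reading comes with each control period).
- r.capture(name): name is "scene" or "top"; returns (picture, depth): 400x640x3 uint8, red, green, blue; 400x640 float32, m along the optical axis (not along the pixel's ray), 0 where there is no reading.
- r.get_calibration(name): a dict with "fov_y" (degrees; the focal length in pixels is half the picture's height over the tangent of half this angle, whatever the lens; pixels are square), "cx", "cy" (the principal point, pixels), "distortion" ([k1, k2, p1, p2, k3] as OpenCV has them; the pictures are not rectified), "view" (4x4, takes a point from world to camera coordinates). Camera axes: x right, y down, z forward; pixel columns grow to the right and rows downward; lengths in m; the calibration is good to about 2 mm. A picture is of the moment at which its call begins. get_calibration takes no time and is no camera call.
- r.close_job(): hands the job in; it is judged then, once.
The state is a dict: "time_s": time; "joints": joint angles; "qd": joint speeds; "joint_torque": joint torques, N m; "tcp_pos": TCP position; "eef_rot": TCP orientation; "contact_force": force on the tool from outside, world axes, zero at the start; "moment": the same for the moment, N m; "gripper_width": finger opening in m; "gripper_force": force on a finger pad.
Only numpy, scipy, OpenCV 4.12 (cv2) and the standard library are available. Lean on these libraries where they do the work, as an engineer would, in place of code of your own. Each camera call takes 0.05 s, during which the arm holds its last target. There are 200 camera calls.

TASK

The nutrunner on the jig is tightening a nut on the front of the yellow bracket, but the bolt slowly spins along with it. Swing the red guard open by its bow handle, all the way over until it leans on its rear stop, setting it down gently without letting it drop; then reach down into the narrow gap behind the bracket, grip the hidden brass hexagon bolt head firmly between the fingers and hold it from turning. Finish while still holding the head, and leave the other things on the bench where they are.

Things in the scene. Friction and masses are not known exactly. Their poses are not given: they have to be found in the camera images.
- jig: jig fixed to the bench, base plate 230x140x12 mm; place and yaw vary. Origin on the bench below the centre of the bolt head; x points away from the nutrunner (roughly away from the robot), y left, z up. Between bracket and housing is a gap 52 mm wide (x -26 to +26), open at its sides, floored by the base plate. Two hinge lugs stand 107 high at x 42 to 68, y +-51 to 61.
- bracket_top (a point): middle of the top edge of the yellow upright bracket in front of the gap: jig x -34 to -26, 90 mm wide in y, 95 above the bench.
- housing_top (a point): middle of the top of the blue housing behind the gap: jig x +28 to +65, 96 mm wide in y, 95 above the bench.
- nutrunner (a point): middle of the orange nutrunner in front of the bracket: 37 mm thick, lying along x from jig x -140 to -62, axis 70 above the bench (top at 89); its turning socket goes on to x -35.
- guard (a joint): red hinged guard over the gap, angle in rad: 0 shut (level), grows as it swings up and over to the rear, 2.0 on its stop (0.43 past upright), where its weight keeps it. Plate 100 mm wide, reaching 95 mm forward of the hinge; about 0.25 kg. The hinge is nearly free: past upright (1.57) it falls onto the stop if let go, so guide it all the way down.
- guard_hinge (a point): middle of the guard's hinge axis, which runs along the jig's y: jig x +60, 100 above the bench.
- guard_handle (a point): middle of the guard's bow handle: round steel bar 10 mm thick, 90 long along the jig's y, 40 mm clear of the plate's free edge. Guard shut: jig x -75, 120 above the bench, so 135 mm in front of the hinge axis and 20 above it (136 from it); it swings with the guard. Being round, it can turn between fingers that point down all the way.
- bolt (a joint): turning angle of the bolt in rad about the jig's x; at 0 and every 1.047 rad two flats face the jig's +y and -y. Dragged by the nut it turns at about 0.12 rad/s with 0.06 N m; fingers closing on it along the jig's y with some 40 N square it up to its nearest flats in a second or two and stop it. Its axis cannot shift.
- bolt_head (a point): centre of the brass hexagon bolt head: 24 mm across flats, 27.7 across corners, 20 long in x (jig x -10 to +10), mid-gap, 70 above the bench, 25 below the tops of bracket and housing. A collar 20 mm in diameter lies between head and bracket. Fingers come from above, one on its +y and one on its -y side.
- cabinet_corner (a point): near, inner corner, 300 above the bench, of the cabinet hanging on the left wall: it fills roughly what lies farther in x (430 mm), farther left in y and higher than this point. The gripper starts beside it: draw back towards the robot before swinging over to the jig.
- pliers: red-handled pliers, 160x53x14, lying (mm); a bystander, origin at the centre of its underside
- flux_bottle: white squeeze bottle with red nozzle, 53 across, 156 tall, standing (mm); a bystander, origin at the centre of its underside
- multimeter: cream hand meter, 140x74x40, lying (mm); a bystander, origin at the centre of its underside
- screw_cup: small pale cup of screws, 68 across, 38 tall (mm); a bystander, origin at the centre of its underside
- marker: green marker pen, 121x14x14, lying (mm); a bystander, origin at the centre of its underside
- tape_black: roll of black tape, 70 across, 18 tall (mm); a bystander, origin at the centre of its underside
- paste_tin: yellow tin, 71 across, 46 tall (mm); a bystander, origin at the centre of its underside

How it is judged:
By the outcome, as a careful person would: the job done as asked, in the order asked, and still so for the second after the job is handed in, while the arm keeps its last pose, push and grip.
It also fails if it takes over 58 s, if anything falls off the work surface, if the arm or the gripper's body presses on something with over 40 N, if the wrist force passes 120 N, or if a joint passes its speed limit or range.

## Working session

There is one attempt and no reset: what is moved stays moved. The work goes in short steps, Python scripts to look and compute and a tool call to move; the robot and the scene stay as the last step left them, time stands still between calls to the robot, and variables do not carry over. Pictures are saved under pics/ and viewed, at most 10 in all, crops included, and the job is handed in when it is done.

Besides the shell and the picture viewer there is one more tool, called after ">>>" as a command line: name --argument value ..., lists and objects as JSON in quotes. carry_out: Moves the arm, as the interface text tells. Its arguments: {"type":"object","properties":{"deltas":{"type":"array"},"squeeze":{"type":"number"}},"required":["deltas"]}

```bash
mkdir -p pics; cat > h.py <<'E'
import numpy as np, cv2, pickle
from plant import r
def grab(tag):
    o={}
    for n in("scene","top"):
        p,d=r.capture(n); o[n]=(p,d,r.get_calibration(n)); cv2.imwrite(f"pics/{n}_{tag}.png",p[:,:,::-1])
    pickle.dump(o,open("last.pkl","wb")); return o
def K(c):
    f=200/np.tan(np.radians(c["fov_y"])/2); return np.array([[f,0,c["cx"]],[0,f,c["cy"]],[0,0,1]])
def ray(c,px):
    u=cv2.undistortPoints(np.array(px,float).reshape(-1,1,2),K(c),np.array(c["distortion"],float)).reshape(-1,2)
    V=np.array(c["view"]); R,t=V[:3,:3],V[:3,3]
    return -R.T@t, np.c_[u,np.ones(len(u))]@R
def onz(c,px,z):
    o,d=ray(c,px); return o+d*((z-o[2])/d[:,2])[:,None]
def pts(c,d,mask):
    v,u=np.nonzero(mask&(d>0)); o,dr=ray(c,np.c_[u,v]); return o+dr*d[v,u][:,None]
def proj(c,P):
    V=np.array(c["view"]); return cv2.projectPoints(np.array(P,float).reshape(-1,1,3),cv2.Rodrigues(V[:3,:3])[0],V[:3,3],K(c),np.array(c["distortion"],float))[0].reshape(-1,2)
E
python3 - <<'E'
from h import *
o=grab("0")
for n in o:
    c=o[n][2]; print(n,c["fov_y"],c["distortion"],ray(c,[[320,200]]))
print(r.get_state())
E
```

```text
scene 43.446350173269344 [-0.14640334  0.          0.          0.          0.        ] (array([-0.39002352, -0.45975279,  1.45781642]), array([[ 0.57274562,  0.3061484 , -0.76041932]]))
top 55.8367931998751 [0.00437787 0.         0.         0.         0.        ] (array([0.44850562, 0.0646887 , 1.48603711]), array([[ 0.07721667,  0.0209017 , -0.99680229]]))
{'time_s': 0.1, 'joints': array([-5.92355419e+01,  2.05866982e+01,  6.38555574e-01, -1.67751587e-02,
       -7.01353082e+01, -1.65043337e+01]), 'qd': array([-0.00320749, -0.10930538,  0.14733656,  0.01673829,  0.05230388,
       -0.03337238]), 'joint_torque': array([-1.34162237e-03, -5.84163845e+01,  2.93748289e+01,  7.01553494e+00,
        1.01256953e-02, -5.83596693e-05]), 'tcp_pos': array([ 0.16610982, -0.6538201 ,  0.24452297]), 'eef_rot': array([ 1.79915507e+02, -8.58860868e-03, -1.65745581e+02]), 'contact_force': array([-0.54216283, -1.17589854,  0.31154381]), 'moment': array([ 0.025081  , -0.01315412, -0.05095454]), 'gripper_force': 0.0, 'gripper_width': 0.08795567921185943}
```

View pics/scene_0.png

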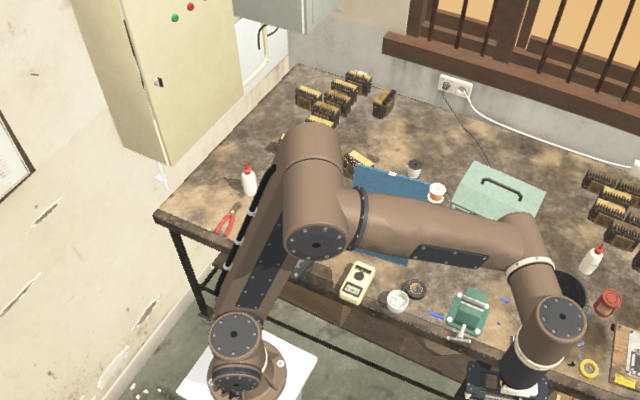

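View pics/top_0.png

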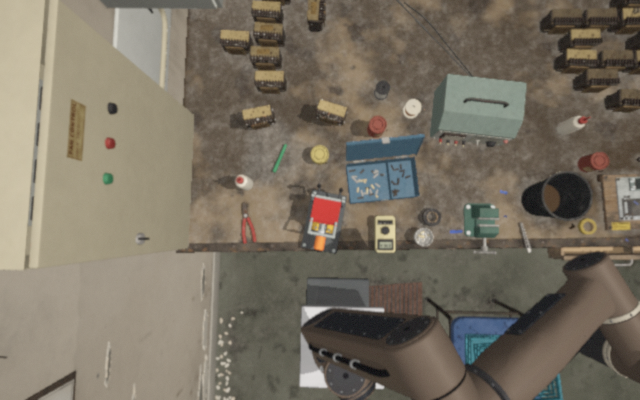

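The jig shows in the top view: red guard at about (325,208), orange nutrunner at (319,242). In the scene view the arm hides the jig. The cabinet is at the left, with its edge near column 193 in the top view.

```bash
python3 - <<'E'
from h import *
o=pickle.load(open("last.pkl","rb")); p,d,c=o["top"]
h=cv2.cvtColor(p,cv2.COLOR_RGB2HSV); H,S,V=[h[:,:,i].astype(int) for i in range(3)]
roi=np.zeros(H.shape,bool); roi[180:255,290:355]=1
for nm,m in(("red",((H<5)|(H>174))&(S>150)&(V>120)),("orange",(H>=7)&(H<=16)&(S>150)&(V>120)),("yellow",(H>=18)&(H<=32)&(S>120)&(V>120))):
    m=m&roi; P=pts(c,d,m)
    v,u=np.nonzero(m)
    b=cv2.minAreaRect(np.c_[u,v].astype(np.float32))
    print(nm,m.sum(),np.median(P,0).round(4),b,"\n",np.c_[onz(c,cv2.boxPoints(b),np.median(P[:,2]))].round(4).tolist())
m=np.zeros(H.shape,bool); m[:260,150:192]=1
Q=pts(c,d,m); print("cab",np.percentile(Q,[1,50,99],axis=0).round(3))
m=np.zeros(H.shape,bool); m[150:250,194:205]=1
Q=pts(c,d,m); print("near",np.percentile(Q,[1,50,99],axis=0).round(3))
cv2.imwrite("pics/crop0.png",cv2.resize(p[175:260,280:370,::-1],None,fx=7,fy=7,interpolation=cv2.INTER_CUBIC)[:590])
E
```

```text
red 582 [0.5161 0.0744 0.1019] ((325.1153869628906, 211.42308044433594), (27.064027786254883, 22.749473571777344), 11.309932708740234) 
 [[0.4818, 0.1303, 0.1019], [0.5641, 0.1157, 0.1019], [0.5464, 0.0178, 0.1019], [0.4643, 0.0327, 0.1019]]
orange 136 [0.398  0.0941 0.0853] ((320.3108215332031, 236.1351318359375), (19.070283889770508, 27.783428192138672), 9.462322235107422) 
 [[0.3777, 0.1323, 0.0853], [0.4789, 0.1177, 0.0853], [0.4688, 0.0478, 0.0853], [0.3677, 0.0628, 0.0853]]
yellow 77 [0.4578 0.0662 0.0207] ((322.280029296875, 227.54000854492188), (20.7889404296875, 7.495331764221191), 8.130102157592773) 
 [[0.4458, 0.1261, 0.0207], [0.4745, 0.1226, 0.0207], [0.4647, 0.0427, 0.0207], [0.436, 0.0462, 0.0207]]
cab [[ 0.319  0.496 -0.159]
 [ 0.712  0.499  0.387]
 [ 1.357  0.723  0.593]]
near [[ 0.365  0.549 -0.007]
 [ 0.555  0.576 -0.   ]
 [ 0.752  0.603  0.008]]
```

View pics/crop0.png

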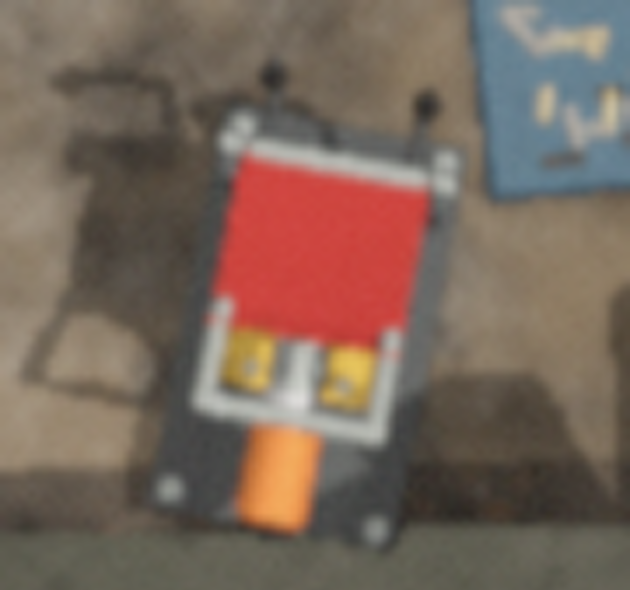

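The crop shows the shut guard's light bow handle, with the bar from about (200,400) to (385,435) in the crop, which is about (321.7,235) in the full picture. The jig yaw is about -10°.

I'll draw back and swing over next.

```bash
cat >> h.py <<'E'
from scipy.spatial.transform import Rotation as Ro
def rows(targets,base=None):
    """targets: (x,y,z,toolY azimuth deg) -> tool deltas from the measured or given pose (p, rpy)"""
    if base is None: s=r.get_state(); base=(s["tcp_pos"],s["eef_rot"])
    R0=Ro.from_euler("xyz",base[1],degrees=True)
    for x,y,z,a in targets:
        t=R0.inv().apply(np.array([x,y,z])-base[0])*1000
        w=(R0.inv()*Ro.from_euler("xyz",[180,0,a+90],degrees=True)).as_rotvec()
        print(t.round().astype(int).tolist(),w.round(3).tolist())
E
python3 - <<'E'
from h import *
T=[]
for i in range(1,5): T.append((.675-.05*i,-75.75,.245+.02*i))
for i in range(1,21): T.append((.47,-75.75+87*i/20,.325))
T=[(q*np.cos(np.radians(a)),q*np.sin(np.radians(a)),z,104.3+(169.8-104.3)*(a+75.75)/87) for q,a,z in T]
rows(T)
o=pickle.load(open("last.pkl","rb")); p,d,c=o["top"]
# handle bar: pale pixels near it
h=cv2.cvtColor(p,cv2.COLOR_RGB2HSV); m=(h[:,:,1]<60)&(h[:,:,2]>150); mm=np.zeros_like(m); mm[231:239,307:336]=1
v,u=np.nonzero(m&mm); print(len(u)); P=pts(c,d,m&mm); print(np.percentile(P,[5,50,95],axis=0).round(4))
P=onz(c,np.c_[u,v],.12); print(cv2.minAreaRect((P[:,:2]*1000).astype(np.float32)))
E
```

```text
[0, 50, -20] [0.001, -0.0, -0.001]
[0, 100, -40] [0.001, -0.0, -0.001]
[0, 150, -60] [0.001, -0.0, -0.001]
[0, 200, -80] [0.001, -0.0, -0.001]
[-36, 206, -80] [0.001, -0.0, -0.058]
[-71, 210, -80] [0.001, -0.0, -0.115]
[-106, 217, -80] [0.001, -0.0, -0.172]
[-140, 226, -80] [0.001, 0.0, -0.229]
[-174, 238, -80] [0.001, 0.0, -0.287]
[-207, 253, -80] [0.001, 0.0, -0.344]
[-238, 270, -80] [0.001, 0.0, -0.401]
[-268, 289, -80] [0.001, 0.0, -0.458]
[-297, 310, -80] [0.001, 0.0, -0.515]
[-323, 334, -80] [0.001, 0.0, -0.572]
[-348, 359, -80] [0.001, 0.0, -0.63]
[-371, 387, -80] [0.001, 0.0, -0.687]
[-392, 416, -80] [0.001, 0.0, -0.744]
[-411, 446, -80] [0.001, 0.0, -0.801]
[-427, 478, -80] [0.001, 0.0, -0.858]
[-440, 511, -80] [0.001, 0.001, -0.915]
[-452, 545, -80] [0.001, 0.001, -0.973]
[-460, 579, -80] [0.001, 0.001, -1.03]
[-466, 615, -80] [0.001, 0.001, -1.087]
[-469, 650, -80] [0.001, 0.001, -1.144]
100
[[0.4216 0.0404 0.0816]
 [0.4344 0.0835 0.1235]
 [0.4422 0.1272 0.1286]]
((431.5240783691406, 85.41000366210938), (21.537748336791992, 97.4056625366211), 1.1718685626983643)
```

>>> carry_out --deltas '[[1, [0, 45, -20], [0, 0, 0]], [1, [0, 95, -40], [0, 0, 0]], [1, [0, 145, -60], [0, 0, 0]], [1, [0, 190, -80], [0, 0, 0]], [1, [-36, 206, -80], [0, 0, -0.06]], [1, [-71, 210, -80], [0, 0, -0.115]], [1, [-106, 217, -80], [0, 0, -0.17]], [1, [-140, 226, -80], [0, 0, -0.23]], [1, [-174, 238, -80], [0, 0, -0.29]], [1, [-207, 253, -80], [0, 0, -0.344]], [1, [-238, 270, -80], [0, 0, -0.4]], [1, [-268, 289, -80], [0, 0, -0.46]]]'

```text
time_s: 1.3
tcp_pos: [0.3556, -0.3069, 0.3251]
eef_rot: [180.0, -0.0, -139.3]
contact_force: [0.2, 0.5, -0.2]
gripper_width: 0.0877
gripper_force: 0.0
```

Now check the scene view from here, since the arm has moved.

```bash
python3 - <<'E'
from h import *
o=grab("1")
def T(i):
    a=-40.8+52.3*i/12; q=.47
    return (q*np.cos(np.radians(a)),q*np.sin(np.radians(a)),.325,130.7+39.1*i/12)
rows([T(i) for i in range(1,13)])
c=o["scene"][2]; print(proj(c,[.434,.088,.12]))
E
```

```text
[-34, 6, 0] [0.0, 0.0, -0.053]
[-68, 15, 0] [0.0, 0.0, -0.11]
[-102, 27, 0] [0.0, 0.0, -0.167]
[-135, 41, 0] [0.0, 0.0, -0.224]
[-166, 58, 0] [0.0, 0.0, -0.281]
[-196, 77, 0] [0.0, 0.0, -0.338]
[-225, 99, 0] [0.0, 0.0, -0.394]
[-252, 122, 0] [0.0, 0.001, -0.451]
[-277, 147, 0] [0.0, 0.001, -0.508]
[-300, 175, 0] [0.0, 0.001, -0.565]
[-321, 204, 0] [0.0, 0.001, -0.622]
[-340, 234, 0] [0.0, 0.001, -0.679]
[[291.53050865 236.39515283]]
```

View pics/scene_1.png

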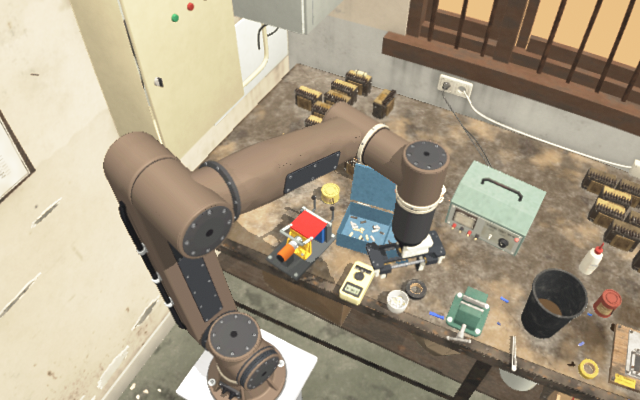

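The scene view now shows the jig clear: red guard at about (308,225) and nutrunner at (288,252). I'll triangulate from both views.

```bash
python3 - <<'E'
from h import *
o=pickle.load(open("last.pkl","rb"))
a=[cv2.resize(o["scene"][0][200:275,260:335,::-1],(600,600),interpolation=cv2.INTER_CUBIC)]
cv2.imwrite("pics/crop1.png",a[0])
for n,(x0,x1,y0,y1) in(("scene",(265,345,200,280)),("top",(290,355,180,255))):
    p,d,c=o[n]
    h=cv2.cvtColor(p,cv2.COLOR_RGB2HSV); H,S,V=[h[:,:,i].astype(int) for i in range(3)]
    roi=np.zeros(H.shape,bool); roi[y0:y1,x0:x1]=1
    m=((H<5)|(H>174))&(S>150)&(V>120)&roi
    v,u=np.nonzero(m); k=cv2.approxPolyDP(cv2.convexHull(np.c_[u,v].astype(np.int32)),2.5,True).reshape(-1,2)
    P=pts(c,d,m); print(n,m.sum(),k.tolist(),onz(c,k,.104).round(3).tolist(), np.median(P,0).round(4))
c=o["scene"][2]
J=np.array([.5075,.0753,0]);R=Ro.from_euler("z",-10.2,degrees=True)
print((8*(proj(c,J+R.apply([[-.075,-.045,.12],[-.075,.045,.12],[-.035,-.05,.104],[-.035,.05,.104]]))-[260,200])).round())
E
```

```text
scene 569 [[326, 224], [314, 237], [307, 237], [290, 227], [303, 211]] [[0.544, 0.017, 0.104], [0.477, 0.027, 0.104], [0.466, 0.048, 0.104], [0.476, 0.119, 0.104], [0.558, 0.114, 0.104]] [0.5149 0.0724 0.1014]
top 585 [[340, 203], [337, 220], [333, 223], [320, 222], [311, 216], [315, 198]] [[0.546, 0.02, 0.104], [0.483, 0.03, 0.104], [0.472, 0.044, 0.104], [0.475, 0.092, 0.104], [0.496, 0.125, 0.104], [0.563, 0.112, 0.104]] [0.5161 0.0744 0.1018]
[[335. 346.]
 [168. 238.]
 [406. 313.]
 [223. 195.]]
```

View pics/crop1.png

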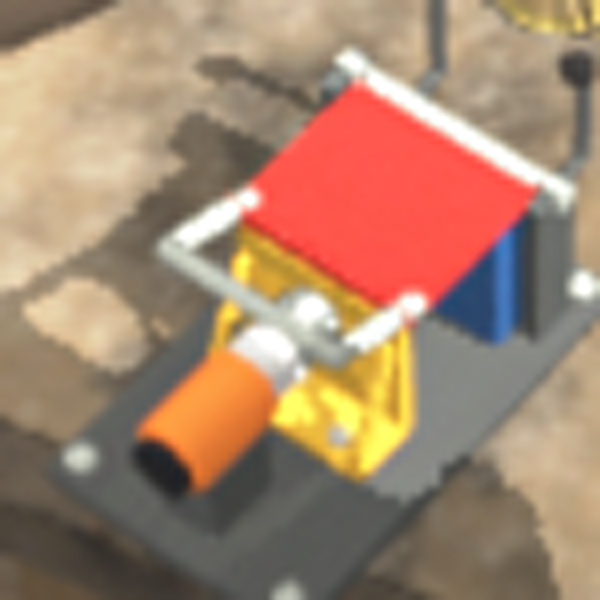

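The bow handle's ends appear at crop (168,245) and (345,352), within about 1 px of my model's prediction. Now the rest of the swing.

>>> carry_out --deltas '[[1, [-34, 6, 0], [0, 0, -0.053]], [1, [-68, 15, 0], [0, 0, -0.11]], [1, [-102, 27, 0], [0, 0, -0.167]], [1, [-135, 41, 0], [0, 0, -0.224]], [1, [-166, 58, 0], [0, 0, -0.28]], [1, [-196, 77, 0], [0, 0, -0.338]], [0.6, [-225, 99, 0], [0, 0, -0.394]], [0.35, [-252, 122, 0], [0, 0, -0.45]], [0.35, [-277, 147, 0], [0, 0, -0.508]], [0.35, [-300, 175, 0], [0, 0, -0.565]], [0.35, [-321, 204, 0], [0, 0, -0.622]], [0.35, [-340, 234, 0], [0, 0, -0.68]]]'

```text
time_s: 2.6
tcp_pos: [0.4602, 0.0919, 0.3251]
eef_rot: [180.0, -0.0, -100.3]
contact_force: [0.7, -0.4, -0.2]
gripper_width: 0.0449
gripper_force: 0.0
```

```bash
python3 - <<'E'
from h import *
o=pickle.load(open("last.pkl","rb"))
A=[];b=[]
for n,px in(("scene",[291.6,236.9]),("top",[321.3,234.6])):
    q,d=ray(o[n][2],[px]); d=d[0]/np.linalg.norm(d[0]); M=np.eye(3)-np.outer(d,d); A.append(M); b.append(M@q)
print(np.linalg.lstsq(np.vstack(A),np.hstack(b),rcond=None)[:2])
s=r.get_state(); print(s["joints"],s["tcp_pos"],s["eef_rot"],s["gripper_width"])
rows([(.4335,.088,.325,169.8),(.4335,.088,.119,169.8)])
E
```

```text
(array([0.42966103, 0.08558497, 0.12390739]), array([4.77476275e-07]))
[ 3.54140996e+01 -1.94608006e+00 -1.63971302e+01 -1.96707225e-03
 -7.55768847e+01 -4.57393595e+01] [0.46021682 0.09190252 0.32511301] [ 1.79979139e+02 -1.86767643e-02 -1.00325747e+02] 0.04492192849264074
[9, 26, 0] [0.0, -0.0, -0.002]
[9, 26, 206] [0.0, -0.0, -0.002]
```

>>> carry_out --deltas '[[0.3, [10, 27, 0], [0, 0, 0]], [0.3, [10, 27, 40], [0, 0, 0]], [0.3, [10, 27, 80], [0, 0, 0]], [0.3, [10, 27, 115], [0, 0, 0]], [0.3, [10, 27, 135], [0, 0, 0]], [0.3, [10, 27, 150], [0, 0, 0]], [0.3, [10, 27, 160], [0, 0, 0]], [0.3, [10, 27, 170], [0, 0, 0]], [0.3, [10, 27, 180], [0, 0, 0]], [0.3, [10, 27, 190], [0, 0, 0]], [0.3, [10, 27, 197], [0, 0, 0]], [0.3, [10, 27, 202], [0, 0, 0]]]'

```text
time_s: 3.8
tcp_pos: [0.4321, 0.0858, 0.1228]
eef_rot: [180.0, -0.0, -100.4]
contact_force: [0.3, -0.4, 0.2]
gripper_width: 0.0263
gripper_force: 0.0
```

```bash
python3 - <<'E'
from h import *
s=r.get_state(); print(s["tcp_pos"],s["contact_force"],s["gripper_width"])
o=grab("2"); p=o["scene"][0]; cv2.imwrite("pics/crop2.png",cv2.resize(p[190:275,255:345,::-1],None,fx=7,fy=7,interpolation=cv2.INTER_CUBIC))
E
```

```text
[0.432135   0.08583993 0.1227841 ] [ 0.29151134 -0.3571092   0.16709061] 0.02630351723584577
```

View pics/crop2.png

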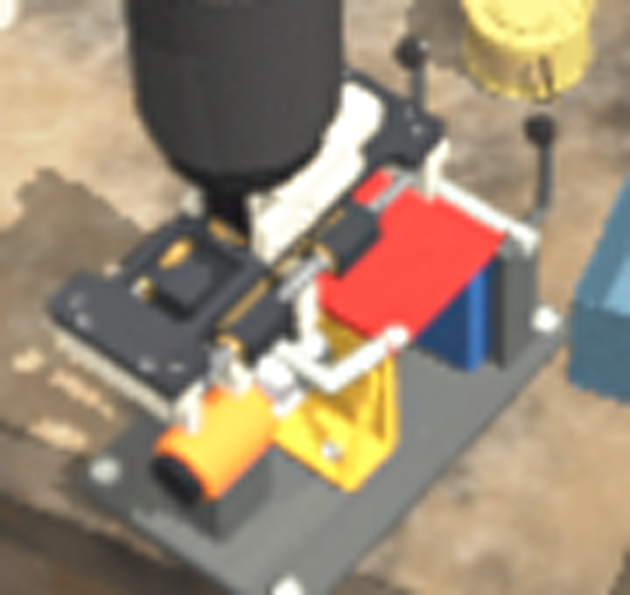

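The fingers straddle the bow bar, with no contact yet. Now close.

>>> carry_out --deltas '[[0.2, [0, 0, 0], [0, 0, 0]], [0.1, [0, 0, 0], [0, 0, 0]], [0, [0, 0, 0], [0, 0, 0]], [0, [0, 0, 0], [0, 0, 0]], [0, [0, 0, 0], [0, 0, 0]]]' --squeeze 15

```text
time_s: 4.4
tcp_pos: [0.4307, 0.0861, 0.1234]
eef_rot: [179.9, 0.0, -100.5]
contact_force: [-10.0, 5.6, 6.2]
gripper_width: 0.0092
gripper_force: 15.0
```

```bash
python3 - <<'E'
from h import *
s=r.get_state(); print(s["tcp_pos"],s["contact_force"],s["moment"],s["gripper_width"],s["gripper_force"])
a0=np.arctan2(.020,.135); q=np.hypot(.135,.02)
for th in np.arange(0.1,2.21,.1):
    print(round(th,2),[round(1000*v) for v in(0,-(q*np.cos(a0)-q*np.cos(a0+th)),-(q*np.sin(a0+th)-q*np.sin(a0)))])
E
```

```text
[0.43071253 0.0860963  0.12343205] [-9.97152622  5.64794941  6.16601081] [2.0331373  3.64450366 0.03898112] 0.00917882239466484 14.993541687726974
0.1 [0, -3, -13]
0.2 [0, -7, -26]
0.3 [0, -12, -39]
0.4 [0, -18, -51]
0.5 [0, -26, -62]
0.6 [0, -35, -73]
0.7 [0, -45, -82]
0.8 [0, -55, -91]
0.9 [0, -67, -98]
1.0 [0, -79, -104]
1.1 [0, -92, -109]
1.2 [0, -105, -113]
1.3 [0, -118, -115]
1.4 [0, -132, -116]
1.5 [0, -145, -116]
1.6 [0, -159, -114]
1.7 [0, -172, -111]
1.8 [0, -185, -107]
1.9 [0, -198, -101]
2.0 [0, -209, -94]
2.1 [0, -220, -86]
2.2 [0, -231, -77]
```

>>> carry_out --deltas '[[0, [0, 1, -3], [0, 0, 0]], [0, [0, 0, -7], [0, 0, 0]], [0, [0, -2, -13], [0, 0, 0]], [0, [0, -4, -20], [0, 0, 0]], [0, [0, -6, -26], [0, 0, 0]], [0, [0, -8, -33], [0, 0, 0]], [0, [0, -11, -39], [0, 0, 0]], [0, [0, -14, -45], [0, 0, 0]], [0, [0, -17, -51], [0, 0, 0]], [0, [0, -20, -57], [0, 0, 0]], [0, [0, -25, -62], [0, 0, 0]], [0, [0, -29, -68], [0, 0, 0]]]'

```text
time_s: 5.6
tcp_pos: [0.4592, 0.0811, 0.1917]
eef_rot: [179.8, 0.0, -100.5]
contact_force: [-9.1, 5.8, 6.1]
gripper_width: 0.0093
gripper_force: 15.0
```

>>> carry_out --deltas '[[0, [0, -5, -5], [0, 0, 0]], [0, [0, -9, -10], [0, 0, 0]], [0, [0, -14, -14], [0, 0, 0]], [0, [0, -20, -19], [0, 0, 0]], [0, [0, -25, -23], [0, 0, 0]], [0, [0, -30, -27], [0, 0, 0]], [0, [0, -36, -30], [0, 0, 0]], [0, [0, -42, -33], [0, 0, 0]], [0, [0, -48, -36], [0, 0, 0]], [0, [0, -55, -39], [0, 0, 0]], [0, [0, -61, -41], [0, 0, 0]], [0, [0, -68, -43], [0, 0, 0]]]'

```text
time_s: 6.8
tcp_pos: [0.5285, 0.0687, 0.2358]
eef_rot: [-179.9, 0.1, -100.4]
contact_force: [-1.1, 3.8, 3.0]
gripper_width: 0.0096
gripper_force: 15.0
```

```bash
python3 - <<'E'
from h import *
s=r.get_state(); print(s["tcp_pos"],s["contact_force"],s["moment"],s["gripper_width"],s["gripper_force"],s["joints"])
E
```

```text
[0.52852775 0.06867579 0.23584739] [-1.11982823  3.77017785  2.99369052] [1.29865933 0.69596391 0.04578258] 0.009634370005091703 15.023075938224792 [ 2.84977398e+01  7.47544441e+00 -1.81100842e+01  3.28764800e-03
 -6.42801429e+01 -3.89066605e+01]
```

>>> carry_out --deltas '[[0, [0, -6, -2], [0, 0, 0]], [0, [0, -13, -3], [0, 0, 0]], [0, [0, -20, -4], [0, 0, 0]], [0, [0, -26, -5], [0, 0, 0]], [0, [0, -33, -5], [0, 0, 0]], [0, [0, -40, -5], [0, 0, 0]], [0, [0, -47, -5], [0, 0, 0]], [0, [0, -53, -4], [0, 0, 0]], [0, [0, -60, -3], [0, 0, 0]], [0, [0, -67, -2], [0, 0, 0]], [0, [0, -74, 0], [0, 0, 0]], [0, [0, -80, 2], [0, 0, 0]]]'

```text
time_s: 8.0
tcp_pos: [0.6069, 0.054, 0.2319]
eef_rot: [180.0, 0.0, -100.4]
contact_force: [-0.2, 4.5, 0.0]
gripper_width: 0.0095
gripper_force: 15.0
```

>>> carry_out --deltas '[[0, [0, -3, 1], [0, 0, 0]], [0, [0, -6, 2], [0, 0, 0]], [0, [0, -10, 4], [0, 0, 0]], [0, [0, -13, 5], [0, 0, 0]], [0, [0, -16, 7], [0, 0, 0]], [0, [0, -19, 8], [0, 0, 0]], [0, [0, -22, 10], [0, 0, 0]], [0, [0, -24, 11], [0, 0, 0]], [0, [0, -26, 12], [0, 0, 0]], [0, [0, -28, 13], [0, 0, 0]], [0, [0, -29, 14], [0, 0, 0]], [0, [0, -30, 15], [0, 0, 0]]]'

```text
time_s: 9.2
tcp_pos: [0.636, 0.0483, 0.2175]
eef_rot: [-180.0, -0.0, -100.4]
contact_force: [0.2, 3.9, 0.8]
gripper_width: 0.0092
gripper_force: 15.0
```

>>> carry_out --deltas '[[0, [0, -1, 0.6], [0, 0, 0]], [0, [0, -2, 1.2], [0, 0, 0]], [0, [0, -3, 1.8], [0, 0, 0]], [0, [0, -4, 2.5], [0, 0, 0]], [0, [0, -4, 2.5], [0, 0, 0]]]'

```text
time_s: 9.7
tcp_pos: [0.6368, 0.0479, 0.2167]
eef_rot: [179.8, -0.0, -100.4]
contact_force: [-16.6, 9.4, 18.4]
gripper_width: 0.0091
gripper_force: 15.0
```

```bash
python3 - <<'E'
from h import *
s=r.get_state(); print(s["tcp_pos"],s["contact_force"],s["moment"],s["gripper_width"],s["gripper_force"])
E
```

```text
[0.63678764 0.04790605 0.21668805] [-16.64492197   9.36240299  18.36176819] [ 3.19604510e+00  6.44896034e+00 -2.04115277e-03] 0.009102706228868563 14.995968639850616
```

The guard is on its stop: the force rose to about 20 N and the pose stopped advancing. I'll ease off, release and rise.

>>> carry_out --deltas '[[0, [0, 2, -1.5], [0, 0, 0]], [0, [0, 4, -2.5], [0, 0, 0]], [0.15, [0, 4, -2.5], [0, 0, 0]], [0.3, [0, 4, -2.5], [0, 0, 0]], [0.3, [0, 4, -2.5], [0, 0, 0]], [0.3, [0, 4, -15], [0, 0, 0]], [0.3, [0, 4, -30], [0, 0, 0]], [0.3, [0, 4, -50], [0, 0, 0]], [0.3, [0, 4, -80], [0, 0, 0]], [0.3, [0, 4, -115], [0, 0, 0]], [0.3, [0, 4, -140], [0, 0, 0]]]'

```text
time_s: 10.8
tcp_pos: [0.6362, 0.048, 0.3585]
eef_rot: [-179.8, 0.0, -100.4]
contact_force: [0.0, -0.6, -0.1]
gripper_width: 0.026
gripper_force: 0.0
```

>>> carry_out --deltas '[[0.3, [26, 17, 0], [0, 0, -0.143]], [0.3, [52, 34, 0], [0, 0, -0.286]], [0.3, [78, 51, 0], [0, 0, -0.43]], [0.3, [104, 68, 0], [0, 0, -0.57]], [0.4, [130, 85, 0], [0, 0, -0.714]], [0.5, [156, 102, 0], [0, 0, -0.857]], [0.6, [182, 119, 0], [0, 0, -1.0]], [0.6, [208, 136, 0], [0, 0, -1.143]], [0.6, [234, 153, 0], [0, 0, -1.286]], [0.6, [260, 170, 0], [0, 0, -1.43]], [0.6, [286, 188, 0], [0, 0, -1.57]], [0.6, [286, 188, 0], [0, 0, -1.57]]]'

```text
time_s: 12.0
tcp_pos: [0.397, -0.2007, 0.3564]
eef_rot: [180.0, -0.1, -10.3]
contact_force: [0.8, 0.2, 0.2]
gripper_width: 0.0525
gripper_force: 0.0
```

```bash
python3 - <<'E'
from h import *
s=r.get_state(); print(s["tcp_pos"],s["eef_rot"],s["joints"],s["gripper_width"])
o=grab("3")
a=cv2.resize(o["top"][0][190:250,290:350,::-1],(400,400),interpolation=cv2.INTER_CUBIC)
b=cv2.resize(o["scene"][0][200:270,265:335,::-1],(400,400),interpolation=cv2.INTER_CUBIC)
cv2.imwrite("pics/crop3.png",np.hstack([a,b]))
J=np.array([.5053,.0747,0]);R=Ro.from_euler("z",-10.2,degrees=True)
Q=J+R.apply([[0,0,.082],[-.03,-.045,.095],[-.03,.045,.095],[.028,-.048,.095],[.028,.048,.095]])
print("top",((proj(o["top"][2],Q)-[290,190])*6.667).round().tolist()); print("sc",((proj(o["scene"][2],Q)-[265,200])*5.714+[400,0]).round().tolist())
E
```

```text
[ 0.39696584 -0.20065139  0.35644255] [ 1.79980667e+02 -1.05252460e-01 -1.02714621e+01] [-1.23866039e+00 -5.31131869e+00 -1.55310161e+01  3.62038183e-02
 -7.96793927e+01  8.09607258e+01] 0.05250021434791292
top [[233.0, 160.0], [302.0, 229.0], [142.0, 196.0], [328.0, 127.0], [158.0, 93.0]]
sc [[633.0, 169.0], [660.0, 226.0], [543.0, 151.0], [725.0, 166.0], [600.0, 89.0]]
```

View pics/crop3.png

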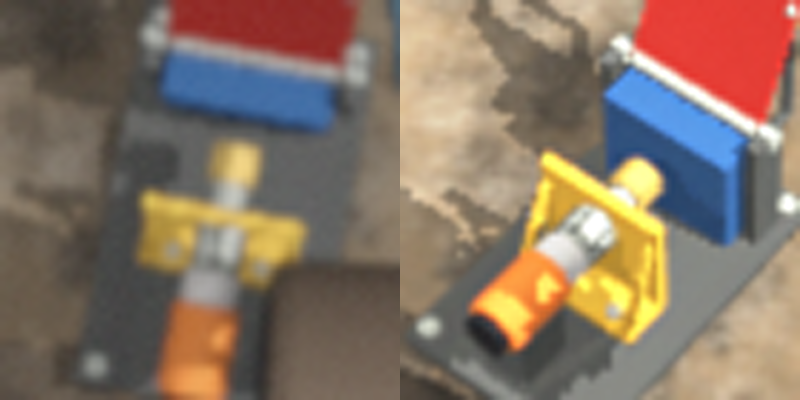

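The guard rests open on its stop. The head shows at about (236,160) in the top crop and (638,175) in the scene crop, and the predicted positions match within about 1 px. I'll refine with masks.

```bash
python3 - <<'E'
from h import *
o=pickle.load(open("last.pkl","rb"))
A=[];b=[]
for n,(x0,x1,y0,y1) in(("top",(319,332,209,219)),("scene",(299,314,226,238))):
    p,d,c=o[n]; h=cv2.cvtColor(p,cv2.COLOR_RGB2HSV); H,S,V=[h[:,:,i].astype(int) for i in range(3)]
    roi=np.zeros(H.shape,bool); roi[y0:y1,x0:x1]=1
    m=(H>=13)&(H<=32)&(S>85)&(V>110)&roi
    print(n); [print("".join(".#"[int(q)] for q in row)) for row in m[y0:y1,x0:x1]]
    v,u=np.nonzero(m); P=pts(c,d,m); b_=[(u.min()+u.max())/2,(v.min()+v.max())/2]
    print(b_,u.mean(),v.mean(),np.median(P,0).round(4),onz(c,[[u.mean(),v.mean()]],.081).round(4))
# edges from top depth: bracket/housing top points
p,d,c=o["top"]; h=cv2.cvtColor(p,cv2.COLOR_RGB2HSV); H,S,V=[h[:,:,i].astype(int) for i in range(3)]
for nm,m in(("blue",(H>95)&(H<120)&(S>120)),("yel",(H>18)&(H<32)&(S>110))):
    roi=np.zeros(H.shape,bool); roi[194:235,305:345]=1
    P=pts(c,d,m&roi); P=P[P[:,2]>.088]; print(nm,len(P),P.mean(0).round(4),cv2.minAreaRect((P[:,:2]*1000).astype(np.float32)))
rows([(.5053,.0747,.3564,-100.2),(.5053,.0747,.07,-100.2)])
E
```

```text
top
.............
.............
....####.....
...#######...
...#######...
...#######...
..########...
...#######...
........#....
.............
[np.float64(324.5), np.float64(214.0)] 324.9024390243902 213.8048780487805 [0.5057 0.0746 0.0802] [[0.5062 0.0748 0.081 ]]
scene
...............
...............
.....####......
....#######....
...########....
#.##########...
###..#######...
###...######...
####...####....
#####..###.....
.#########.....
..########.....
[np.float64(304.5), np.float64(232.5)] 304.7073170731707 232.7439024390244 [0.4969 0.0718 0.0813] [[0.4925 0.0719 0.081 ]]
blue 156 [0.5443 0.0683 0.0953] ((544.5191650390625, 68.78508758544922), (94.09371948242188, 22.775497436523438), 80.42704010009766)
yel 55 [0.4737 0.0773 0.1522] ((478.43304443359375, 78.63920593261719), (81.22402954101562, 39.38991928100586), 58.43589401245117)
[54, -289, 0] [-0.0, -0.002, -0.008]
[53, -289, 286] [-0.0, -0.002, -0.008]
```

>>> carry_out --deltas '[[0.6, [10, -45, 0], [0, 0, 0]], [0.6, [19, -90, 0], [0, 0, 0]], [0.6, [28, -135, 0], [0, 0, 0]], [0.6, [37, -180, 0], [0, 0, 0]], [0.6, [46, -225, 0], [0, 0, 0]], [0.6, [52, -262, 0], [0, 0, 0]], [0.6, [55, -283, 0], [0, 0, 0]], [0.6, [55, -289, 30], [0, 0, 0]], [0.6, [55, -289, 75], [0, 0, 0]], [0.6, [55, -289, 120], [0, 0, 0]], [0.6, [55, -289, 165], [0, 0, 0]], [0.6, [55, -289, 200], [0, 0, 0]]]'

```text
time_s: 13.3
tcp_pos: [0.5052, 0.0761, 0.1526]
eef_rot: [179.9, 0.1, -10.5]
contact_force: [-0.0, 0.7, -0.7]
gripper_width: 0.0529
gripper_force: 0.0
```

>>> carry_out --deltas '[[0.6, [0, 0, 8], [0, 0, 0]], [0.6, [0, 0, 16], [0, 0, 0]], [0.6, [0, 0, 22], [0, 0, 0]], [0.6, [0, 0, 22], [0, 0, 0]], [0.6, [0, 0, 22], [0, 0, 0]]]'

```text
time_s: 13.8
tcp_pos: [0.5065, 0.0757, 0.1341]
eef_rot: [-179.9, -0.1, -10.5]
contact_force: [-0.0, 0.5, -1.1]
gripper_width: 0.053
gripper_force: 0.0
```

```bash
python3 - <<'E'
from h import *
s=r.get_state(); print(s["tcp_pos"],s["eef_rot"],s["contact_force"],s["gripper_width"])
o=grab("4")
a=cv2.resize(o["top"][0][190:250,290:350,::-1],(400,400),interpolation=cv2.INTER_CUBIC)
b=cv2.resize(o["scene"][0][200:270,265:335,::-1],(400,400),interpolation=cv2.INTER_CUBIC)
cv2.imwrite("pics/crop4.png",np.hstack([a,b]))
rows([(.5057,.0747,.07,-100.2)])
E
```

```text
[0.50649056 0.07573659 0.13407864] [-1.79934533e+02 -9.55325657e-02 -1.04724342e+01] [-0.03929827  0.45031732 -1.14652619] 0.05298310974961044
[-1, 1, 64] [-0.001, -0.002, -0.005]
```

View pics/crop4.png

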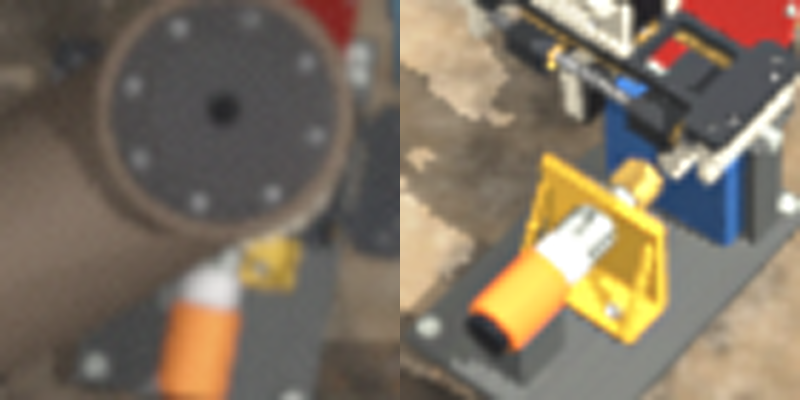

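The gripper hangs over the gap, with the brass head below the fingers at scene crop (638,178) and no contact. Now descend.

>>> carry_out --deltas '[[0.6, [-1, 1, 6], [0, 0, 0]], [0.6, [-1, 1, 12], [0, 0, 0]], [0.6, [-1, 1, 18], [0, 0, 0]], [0.6, [-1, 1, 24], [0, 0, 0]], [0.6, [-1, 1, 30], [0, 0, 0]], [0.6, [-1, 1, 36], [0, 0, 0]], [0.6, [-1, 1, 42], [0, 0, 0]], [0.6, [-1, 1, 48], [0, 0, 0]], [0.6, [-1, 1, 54], [0, 0, 0]], [0.6, [-1, 1, 60], [0, 0, 0]], [0.6, [-1, 1, 64], [0, 0, 0]], [0.6, [-1, 1, 64], [0, 0, 0]]]'

```text
time_s: 15.1
tcp_pos: [0.5042, 0.0744, 0.0682]
eef_rot: [180.0, 0.1, -10.5]
contact_force: [0.1, 0.2, 0.5]
gripper_width: 0.0527
gripper_force: 0.0
```

>>> carry_out --deltas '[[0.4, [0, 0, 0], [0, 0, 0]], [0.3, [0, 0, 0], [0, 0, 0]], [0.2, [0, 0, 0], [0, 0, 0]], [0.1, [0, 0, 0], [0, 0, 0]], [0, [0, 0, 0], [0, 0, 0]], [0, [0, 0, 0], [0, 0, 0]], [0, [0, 0, 0], [0, 0, 0]], [0, [0, 0, 0], [0, 0, 0]], [0, [0, 0, 0], [0, 0, 0]], [0, [0, 0, 0], [0, 0, 0]]]' --squeeze 45

```text
time_s: 16.1
tcp_pos: [0.5046, 0.0744, 0.069]
eef_rot: [180.0, -0.0, -10.5]
contact_force: [-0.8, -3.9, 4.9]
gripper_width: 0.0245
gripper_force: 45.0
```

>>> carry_out --deltas '[[0, [0, 0, 0], [0, 0, 0]], [0, [0, 0, 0], [0, 0, 0]], [0, [0, 0, 0], [0, 0, 0]], [0, [0, 0, 0], [0, 0, 0]], [0, [0, 0, 0], [0, 0, 0]], [0, [0, 0, 0], [0, 0, 0]], [0, [0, 0, 0], [0, 0, 0]], [0, [0, 0, 0], [0, 0, 0]], [0, [0, 0, 0], [0, 0, 0]], [0, [0, 0, 0], [0, 0, 0]], [0, [0, 0, 0], [0, 0, 0]], [0, [0, 0, 0], [0, 0, 0]]]' --squeeze 50

```text
time_s: 17.3
tcp_pos: [0.5046, 0.0744, 0.069]
eef_rot: [180.0, -0.0, -10.5]
contact_force: [-0.6, -3.9, 5.8]
gripper_width: 0.0247
gripper_force: 50.0
```

>>> carry_out --deltas '[[0, [0, 0, 0], [0, 0, 0]], [0, [0, 0, 0], [0, 0, 0]], [0, [0, 0, 0], [0, 0, 0]], [0, [0, 0, 0], [0, 0, 0]], [0, [0, 0, 0], [0, 0, 0]], [0, [0, 0, 0], [0, 0, 0]], [0, [0, 0, 0], [0, 0, 0]], [0, [0, 0, 0], [0, 0, 0]], [0, [0, 0, 0], [0, 0, 0]], [0, [0, 0, 0], [0, 0, 0]], [0, [0, 0, 0], [0, 0, 0]], [0, [0, 0, 0], [0, 0, 0]]]'

```text
time_s: 18.5
tcp_pos: [0.5046, 0.0744, 0.069]
eef_rot: [180.0, -0.0, -10.5]
contact_force: [-0.1, -3.7, 5.2]
gripper_width: 0.0243
gripper_force: 50.0
```

```bash
python3 - <<'E'
from h import *
s=r.get_state(); print(s["time_s"],s["tcp_pos"],s["contact_force"],s["moment"],s["gripper_width"],s["gripper_force"])
o=grab("5"); cv2.imwrite("pics/crop5.png",cv2.resize(o["scene"][0][180:280,255:355,::-1],(600,600),interpolation=cv2.INTER_CUBIC))
E
```

```text
18.5 [0.50460962 0.07443261 0.0690163 ] [-0.13486446 -3.66939207  5.19238313] [-1.37293353  0.21510062  0.07172685] 0.024259105612355232 49.99345287680626
```

View pics/crop5.png

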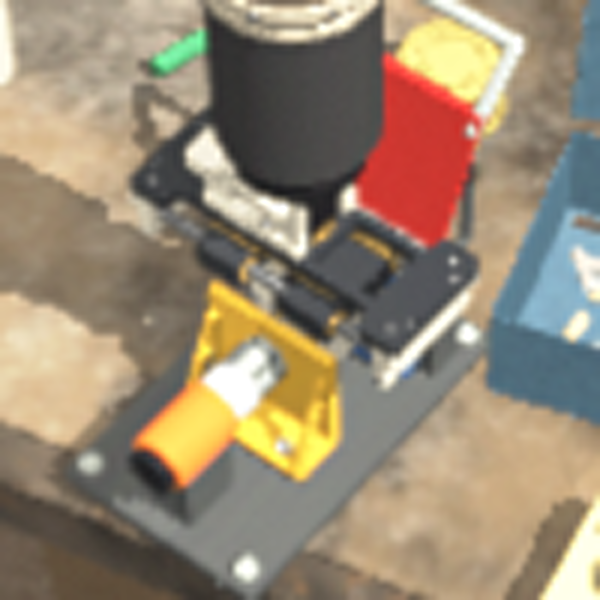

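The picture shows the guard leaning open behind the gripper, with the fingers down in the gap. The opening holds at 24 mm, the size across the flats, with a 50 N grip, so the head is squared up and held.

```bash
python3 -c "
from plant import r
print(r.close_job())"
```

```text
the job is handed in; nothing more can be done
None
```

I swung the guard over and set it gently on its rear stop, then gripped the bolt head across its flats at 50 N and handed the job in at about 18.5 s, still holding it. The opening held steady at 24 mm and I saw nothing else moved, but I didn't re-measure the bystanders and no verdict came back.

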